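# Load the capsule tray and hold the refill key turned

## Robot

A 6-joint arm with a two-finger parallel gripper is mounted at the origin on the work surface. World frame = base frame: x ahead of the robot, y to its left, z up, the work surface at z = 0. Lengths are in mm, angles in rad, forces in N, time in s.
With the tool pointing down it reaches from about 400 to 925 mm from the base axis. Payload 12.5 kg.
Tool frame: the origin (TCP) lies between the finger pads; the fingertips stand 19 mm ahead of it and the grasp point (between the pads) is the TCP (env.nose_length is the distance from the TCP to the fingertips, in mm); z points along the fingers, y is the line along which they close (so a half turn about z gives the same grasp; the last joint's range is limited). The gripper opens to 95 mm and grips with 3 to 60 N. Pads are 20 mm wide; open, the fingers measure 119 mm over their backs; the gripper's body (75 mm by 180 mm) begins 59 mm behind the grasp point.
Start: joints at [1.04, 0.491, 1.559, -0, 1.092, -0.106], TCP at [257.572, 569.475, 233.661] pointing down, gripper open.
Joint ranges: [-3.1, 3.1], [-0.84, 2.19], [0.05, 2.79], [-1.13, 4.28], [0.06, 2.93], [-2.69, 2.69]. Speed limits (rad/s): [2.22, 2.22, 2.79, 3.14, 3.14, 3.14].

## Interface

Orientations are given as [roll, pitch, yaw] about the fixed x, y, z axes, in that order (R = Rz(yaw) Ry(pitch) Rx(roll)).
In Python, from cell import env gives the robot as it stands. The module is installed in compiled form; this text tells all that it offers.
- The arm moves only by the tool drive_tool, never from a script. Its argument "rows" is a list that holds one entry, the list of rows, each a list of 7 numbers: the shift along the tool's x, y, z scaled (see below), then the turn, a rotation vector about the tool's x, y, z scaled (see below), then the opening, from 0 (shut) to 1 (fully open). In form: [[[tx, ty, tz, ax, ay, az, jaw], ...]]. A call has 1 to 5 rows; each row shifts and turns the commanded pose from where the row before left it, along the tool's axes as they then stand; what a row does not reach is not made up. The controller multiplies each number of a shift by 250 mm and each number of a turn by 180 degrees. A row lasts 1/8 s, in which the tool goes at most 62.5 mm and 10.7 degrees, less where a joint would pass 70% of its speed; a pose out of reach is approached as far as the arm can. A call with a number of a shift or a turn outside -1 to 1 is refused whole. A call with a gripper value outside its range is refused whole. The fingers move at their own pace and stop on an object; the grip force is fixed at half the most. Time passes only in rows, so rows that do not move let the fingers close. It gives the time, the measured TCP pose, the force, the opening and the grip force at its end, in the units of the state.
- env.state(): the state, without advancing time (a new reading comes with each control period).
- env.read_camera(name): name is "scene" or "top"; returns a dict with "color" (480x640x3 uint8, blue, green, red), "camera_matrix" (3x3 intrinsics, pixels), "k1" (the pictures are not rectified: a ray, as slopes to the right and down, at radius r is drawn at 1 + k1 r^2 times it, then the intrinsics apply), "pose" (4x4, takes a point from camera to world coordinates). Camera axes: x right, y up, looking along -z (the intrinsics and any distortion apply to the point x, -y, -z); pixel columns grow to the right and rows downward; lengths in mm; the calibration is good to about 2 mm. A picture is of the moment at which its call begins. There is no depth.
- env.job_done(): hands the job in; it is judged then, once.
Trained networks look in a picture, given as the dict that the camera call returned (one of the last four; its "shot" number tells which), for a name from the list of things; names that differ only in an ending like _2 or _b are one class to them, and where a whole thing is asked for, a point or a joint stands for the part that bears it (a point fixed in the world has none). Each returns a list of dicts, best first, with "score" (0 to 1); they miss things now and then, are a little off and sometimes report something else, mostly with a low value. They report only what shows in the picture. A call takes as long as a camera call. They do not tell look-alikes from the thing itself.
- env.search_frame(name, picture): "at" ([x, y, z] in mm, in the coordinates of the camera as it stood for that picture, good to about 4 mm: the middle of the surface that is visible of it).
- env.place_of(name, picture): "at" ([x, y, z] in mm, in the coordinates of the camera as it stood for that picture, good to about 4 mm: a listed point, or the origin of a listed thing).
The state is a dict: "t": time; "joints": joint angles; "qvel": joint speeds; "tau": joint torques, N m; "eef_pos": TCP position; "tcp_rot": TCP orientation; "ft_force": force on the tool from outside, world axes, zero at the start; "moment": the same for the moment, N m; "opening": opening from 0.0 (shut) to 1.0 (fully open); "grip_force": force on a finger pad.
Only numpy, scipy, OpenCV 4.12 (cv2) and the standard library are available. Lean on these libraries where they do the work, as an engineer would, in place of code of your own. Each camera call takes 0.05 s, during which the arm holds its last target. There are 200 camera calls.

## Task

Slide the loaded capsule tray fully home into the open bay of the coffee-capsule dispenser, without spilling any capsule. Then take the red-headed key from its wooden stand, push it all the way down into the lock on top of the dispenser, easing or wiggling it past the sticky pins, turn it a quarter turn clockwise (seen from above) and finish while still gripping it there: the lock springs back if let go. Leave the mug, the jar and the green beaker where they stand.

Things in the scene. Friction and masses are not known exactly. Their poses are not given: they have to be found in the camera images.
- cabinet: The capsule dispenser, fixed: a low box 180 (x) x 240 (y) x 90 mm high, grey over the bay, dark steel over the lock column. Origin: centre of its underside. Its -x face (x = -90 mm) is the front and looks mostly to world -y (yaw 1.4 to 1.9 rad). The bay is a tunnel open in front, 138 mm wide, 82 high, 160 deep, centred on y = +40 mm, with no floor. The lock is in the top on the -y side.
- bay (a point): Point on the counter in the bay, at (-20, 40, 0) mm in the frame of cabinet and with its axes: where the tray's origin is when the tray is fully home. +x is the way the tray slides in. The tray slides on the counter itself; 4 mm clearance on each side.
- tray: Loose grey tray of capsules, about 0.35 kg. Origin: on its underside; +x is the nose that enters first. Box 130 mm wide (y), 26 high, x = -70 to +77 mm, nose corners rounded. At x = -76 to -70 mm a white front panel, 150 wide, 80 high, stops against the dispenser's front when home. Starts outside the bay, 45 to 80 mm short of entering, up to 15 mm off line and 0.2 rad askew.
- tray_fin (a point): Grip point of the tray's orange upright fin, with the tray's axes: at (-99, 0, 70) mm in the tray's frame. The fin is a plate 10 mm thick (y), x = -121 to -76 mm, z = 32 to 88 mm. Pinch it from above, fingers closing along the tray's y, and slide the tray along the counter.
- capsule0: Loose coffee capsule (copper), 35 mm across the foot, 28 mm high, standing in a pocket of the tray. Origin: centre of its underside, 4 mm above the tray's underside.
- capsule1: Loose coffee capsule (green), 35 mm across the foot, 28 mm high, standing in a pocket of the tray. Origin: centre of its underside, 4 mm above the tray's underside.
- capsule2: Loose coffee capsule (blue), 35 mm across the foot, 28 mm high, standing in a pocket of the tray. Origin: centre of its underside, 4 mm above the tray's underside.
- capsule3: Loose coffee capsule (red), 35 mm across the foot, 28 mm high, standing in a pocket of the tray. Origin: centre of its underside, 4 mm above the tray's underside.
- stand: Fixed wooden key stand, a block 60 x 60 x 34 mm. Origin: centre of its underside. The key stands upright in its slot, which runs along the stand's x.
- key: Loose key, 40 g, upright in the stand. Origin: tip of the blade, on the axis; z up to the head, x along the width. Blade 14 mm wide (x), 5 thick, z = 0 to 30 mm, its last 8 mm tapered. Round shoulder 28 mm across at z = 30 to 34, resting on the stand (on the lock when fully in). Neck 10 mm across to z = 46. Red head 28 (x) x 9 (y), z = 46 to 78. Works either way round.
- key_bow (a point): Centre of the red head, the point to grip, with the key's axes: 62 mm above the blade's tip, 32 mm above the underside of the shoulder. Fingers close along the key's y. Lift at least 35 mm to clear the stand.
- keyway (a point): Centre of the lock's mouth, at (-30, -74.5, 94) mm in the frame of cabinet, with its axes. A brass funnel 22 x 12.5 mm, 5 deep, leads to a slot 16 (x) x 6.5 mm, at rest along the dispenser's x. Fully in, the key's tip is 30 mm below this point, its shoulder on the lock's face. Three sticky pins, 11, 17 and 23 mm down at the slot's narrow ends, resist with 5 to 15 N: grip firmly.
- lock (a joint): Angle of the lock: 0 at rest, growing as the key is turned clockwise seen from above, stop at 1.6 rad (a quarter turn is 1.57). A spring of about 0.07 N m at a quarter turn drives it back to 0 when let go. The blade has some 0.15 rad of play in the slot, so turn the hand somewhat further than the lock.
- mug: Loose blue mug, 80 mm across, 90 mm high, leave alone. Origin: centre of its underside.
- jar: Loose amber jar, 72 mm across, 120 mm high, leave alone. Origin: centre of its underside.
- beaker: Loose green beaker, 84 mm across, 110 mm high, leave alone. Origin: centre of its underside.
There are look-alikes about, which are no part of the job. Leave any blue or purple look-alike of the tray alone.

How it is judged (in metres and radians):
On the way, in this order (a step that is already met when the one before it is completed fails the run):
1. the tray is fully home in the bay with its capsules (x of tray in the frame of bay above -0.005 m and horizontal distance between tray and bay below 0.01 m and angle between the x axis of tray and the x axis of cabinet, either way round below 0.06 rad and horizontal distance between each of capsule0, capsule1, capsule2, capsule3 and tray below 0.085 m and z of each of capsule0, capsule1, capsule2, capsule3 in the frame of tray below 0.014 m and angle between each of capsule0, capsule1, capsule2, capsule3's own z axis and vertical below 0.35 rad), for 0.2 s.
2. the key is pushed fully into the lock, before it is turned (z of key in the frame of keyway below -0.026 m and horizontal distance between key and keyway below 0.004 m and value of joint lock below 0.5 rad), for 0.1 s.
At the end, for the whole second after the job is handed in: The tray is home (within 5 mm of the stop, square within 0.06 rad) with all four capsules standing in it; the key is in the lock to within 4 mm of its full depth; the lock is turned by more than 1.35 rad; the fingers still grip the key (over 1 N), for a full second (all of step 1 and z of key in the frame of keyway below -0.026 m and horizontal distance between key and keyway below 0.004 m and value of joint lock above 1.35 rad and contact force between the fingers and key above 1 N); the arm keeps its last pose, push and grip.
It fails at once if the mug, the jar or the beaker is pushed more than 25 mm or tipped (distance of any of mug, jar, beaker from where it was at the start of the episode above 0.025 m or angle between any of mug, jar, beaker's own z axis and vertical above 0.4 rad).
It fails at once if a capsule comes out of the tray (distance between any of capsule0, capsule1, capsule2, capsule3 and tray above 0.1 m).
It also fails if it takes over 64 s, if anything falls off the work surface, if the arm or the gripper's body presses on something with over 40 N, if the wrist force passes 120 N, or if a joint passes its speed limit or range.

## Working session

There is one attempt and no reset: what is moved stays moved. The work goes in short steps, Python scripts to look and compute and a tool call to move; the robot and the scene stay as the last step left them, time stands still between calls to the robot, and variables do not carry over. Pictures are saved under pics/ and viewed, at most 10 in all, crops included, and the job is handed in when it is done.

Besides the shell and the picture viewer there is one more tool, called after "Emit:" as a command line: name --argument value ..., lists and objects as JSON in quotes. drive_tool: Moves the arm, as the interface text tells. Its arguments: {"type":"object","properties":{"rows":{"type":"array","items":{"type":"array","items":{"type":"array","items":{"type":"number","minimum":-1,"maximum":1}}}}},"required":["rows"]}

```bash
mkdir -p pics; cat > h.py <<'E'
import numpy as np, cv2
from cell import env
from scipy.spatial.transform import Rotation as R
def look(cam,names,fn=None):
    p=env.read_camera(cam)
    if fn: cv2.imwrite('pics/'+fn,p['color'])
    T=np.array(p['pose'])
    for n in names:
        for m in ('place_of',):
            for d in getattr(env,m)(n,p)[:4]:
                w=T[:3,:3]@np.array(d['at'])+T[:3,3]
                print(cam,n,round(d['score'],2),w.round(1), proj(p,w).round())
    return p
def proj(p,w):
    T=np.array(p['pose']);c=T[:3,:3].T@(np.asarray(w,float)-T[:3,3])
    s=np.array([c[0],-c[1]])/-c[2]; s=s*(1+p['k1']*(s@s)); K=np.array(p['camera_matrix'])
    return np.array([K[0,0]*s[0]+K[0,2],K[1,1]*s[1]+K[1,2]])
def ray(p,uv,z):
    K=np.array(p['camera_matrix']);T=np.array(p['pose'])
    d=np.array([(uv[0]-K[0,2])/K[0,0],(uv[1]-K[1,2])/K[1,1]]);s=d.copy()
    for _ in range(20): s=d/(1+p['k1']*(s@s))
    v=T[:3,:3]@np.array([s[0],-s[1],-1]);o=T[:3,3]
    return o+v*(z-o[2])/v[2]
E
python3 - <<'E'
from h import *
N=['cabinet','bay','tray','tray_fin','capsule0','capsule1','capsule2','capsule3','stand','key','key_bow','keyway','mug','jar','beaker']
for c in('top','scene'): look(c,N,c+'0.png')
s=env.state();print(s)
E
```

```text
top cabinet 0.84 [515.1 167.4   4.2] [249. 252.]
top tray 0.78 [ 826.5 -152.9    2.6] [384. 130.]
top tray 0.73 [709.8 401.8  -1.6] [159. 172.]
top tray 0.66 [506.8 -76.4  -0. ] [352. 258.]
top tray_fin 0.78 [710.1 500.2  65.2] [107. 163.]
top tray_fin 0.74 [885.4 -76.2  72.2] [355.  94.]
top capsule0 0.59 [548.9 -71.6   3.7] [350. 240.]
top capsule0 0.57 [507.8 -79.7   3.9] [353. 257.]
top capsule0 0.56 [ 478.5 -131.5   -0. ] [375. 270.]
top capsule0 0.53 [494.1 -41.9   6.9] [337. 263.]
top capsule1 0.59 [548.9 -71.6   3.7] [350. 240.]
top capsule1 0.57 [507.8 -79.7   3.9] [353. 257.]
top capsule1 0.56 [ 478.5 -131.5   -0. ] [375. 270.]
top capsule1 0.53 [494.1 -41.9   6.9] [337. 263.]
top capsule2 0.59 [548.9 -71.6   3.7] [350. 240.]
top capsule2 0.57 [507.8 -79.7   3.9] [353. 257.]
top capsule2 0.56 [ 478.5 -131.5   -0. ] [375. 270.]
top capsule2 0.53 [494.1 -41.9   6.9] [337. 263.]
top capsule3 0.59 [548.9 -71.6   3.7] [350. 240.]
top capsule3 0.57 [507.8 -79.7   3.9] [353. 257.]
top capsule3 0.56 [ 478.5 -131.5   -0. ] [375. 270.]
top capsule3 0.53 [494.1 -41.9   6.9] [337. 263.
[... 1782 characters left out ...]
] [379. 200.]
{'t': 1.6, 'joints': array([ 1.04038131e+00,  4.90950355e-01,  1.55889644e+00, -2.56711064e-05,
        1.09168492e+00, -1.05614890e-01]), 'qvel': array([-4.51757134e-04, -1.46947218e-03, -1.49066602e-04,  1.91142709e-05,
        3.48262701e-04, -1.94336654e-03]), 'tau': array([ 8.77160928e-04, -6.12471414e+01, -2.58431482e+01,  6.93150633e-02,
        4.44938662e-02,  1.38602951e-05]), 'eef_pos': array([257.5911336 , 569.47328876, 233.63087453]), 'tcp_rot': array([3.14153446e+00, 2.90781797e-05, 2.71680436e+00]), 'ft_force': array([-0.66293918, -0.14765792,  0.6460472 ]), 'moment': array([-0.01439888,  0.00932998, -0.00098633]), 'grip_force': 0.0, 'opening': 0.998179959794462}
```

View pics/top0.png

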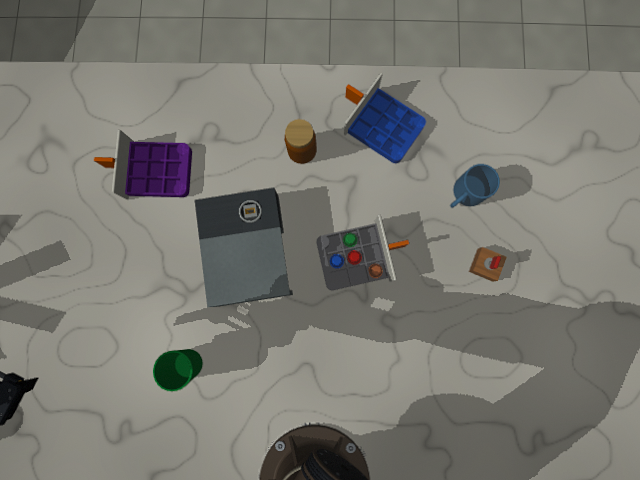

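View pics/scene0.png

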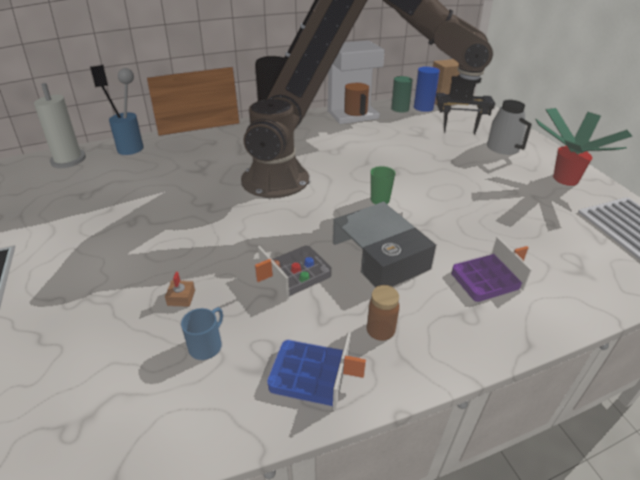

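```bash
python3 - <<'E'
import cv2,numpy as np
a=cv2.imread('pics/top0.png');b=cv2.imread('pics/scene0.png')
z=lambda i,x0,y0,w,h,s:cv2.resize(i[y0:y0+h,x0:x0+w],None,fx=s,fy=s,interpolation=cv2.INTER_CUBIC)
cv2.imwrite('pics/c1.png',z(a,190,180,120,135,4.4))
o=np.zeros((600,800,3),np.uint8)
o[:400,:500]=z(a,310,210,100,80,5); 
k=z(a,460,240,50,45,6);o[:270,500:800]=k
k=z(b,155,265,50,45,6);o[300:570,500:800]=k
cv2.imwrite('pics/c2.png',o)
E
```

```text
(no output)
```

View pics/c1.png

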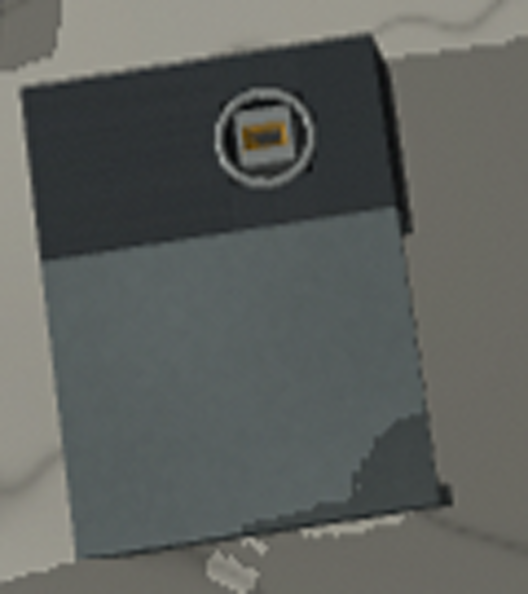

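View pics/c2.png

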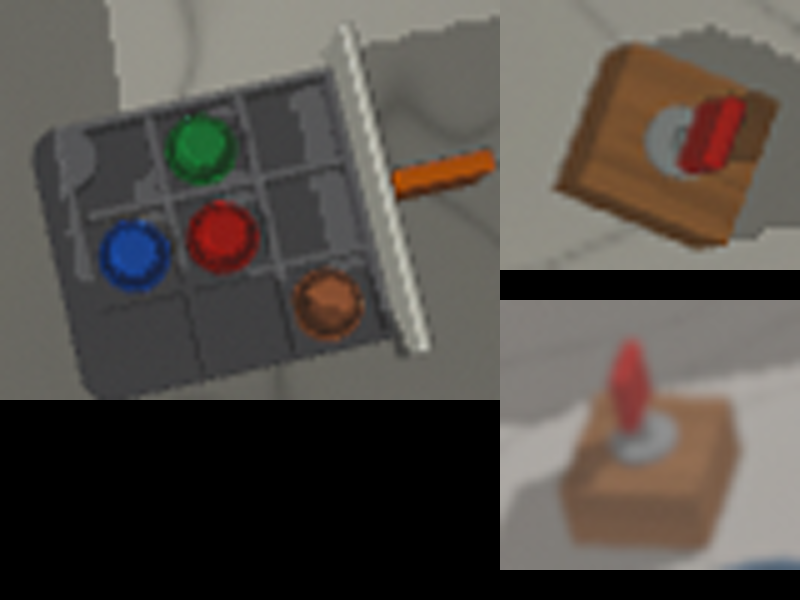

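```bash
python3 - <<'E'
from h import *
from scipy.optimize import least_squares
P={c:env.read_camera(c) for c in('top','scene')}
p=P['top'];print(np.array(p['pose']).round(3),p['k1'])
off=lambda x,y,s,x0,y0:np.array([(x+.5)/s-.5+x0,(y+.5)/s-.5+y0])
C=[off(*q,4.4,190,180) for q in [(22,88),(372,34),(77,557),(440,505)]]
L=[(90,-120),(-90,-120),(90,120),(-90,120)]
W=np.array([ray(p,c,90)[:2] for c in C])
def T(v,l):
    c,s=np.cos(v[2]),np.sin(v[2]);return np.array([v[0]+c*l[0]-s*l[1],v[1]+s*l[0]+c*l[1]])
f=lambda v:np.concatenate([T(v,l)-w for l,w in zip(L,W)])
r=least_squares(f,[515,167,1.6]);print('cab',r.x,r.fun.round(1)); v=r.x
print('keyway',T(v,(-30,-74.5)),'pix',ray(p,off(265,137,4.4,190,180),94))
print('bay',T(v,(-20,40)))
a,b=[ray(p,off(*q,5,310,210),88) for q in((395,185),(492,160))];d=a-b;print('fin',a,b,(a+b)/2,np.linalg.norm(d),np.arctan2(d[1],d[0]))
a,b=[ray(p,off(*q,5,310,210),80) for q in((343,25),(425,345))];d=b-a;print('panel',a,b,(a+b)/2,np.linalg.norm(d),np.arctan2(d[1],d[0])+np.pi/2)
for q in [[(575,185),(632,45)],[(632,45),(778,102)],[(778,102),(728,240)]]:
    a,b=[ray(p,off(x-500,y,6,460,240),34) for x,y in q];d=b-a;print('stand',a,b,np.linalg.norm(d),np.arctan2(d[1],d[0]))
def blob(c,box,lo):
    i=cv2.cvtColor(P[c]['color'],cv2.COLOR_BGR2HSV);x0,y0,x1,y1=box
    h,s,vv=cv2.split(i[y0:y1,x0:x1]);m=((h<lo[0])|(h>172))&(h<180)&(s>lo[1])&(vv>60)
    ys,xs=np.nonzero(m);q=np.array([xs.mean()+x0,ys.mean()+y0]);e=np.linalg.eigh(np.cov(xs,ys))
    return q,len(xs),e
for c,box in(('top',(480,245,510,275)),('scene',(165,265,195,295))):
    q,n,e=blob(c,box,(6,150));print(c,q,n,ray(P[c],q,66),e[1][:,1])
E
```

```text
[[ 2.300000e-02  9.900000e-01 -1.360000e-01  4.029210e+02]
 [-1.000000e+00  2.200000e-02 -1.300000e-02 -1.755700e+01]
 [-1.000000e-02  1.360000e-01  9.910000e-01  1.062949e+03]
 [ 0.000000e+00  0.000000e+00  0.000000e+00  1.000000e+00]] -0.02629025173756016
cab [518.48777502 170.7155256    1.74528222] [ 0.7  0.1  0.4 -0.4 -1.4  0.1  0.2  0.2]
keyway [597.06461673 154.10438633] pix [596.77002763 154.58352914  94.        ]
bay [482.56717537 144.07513294]
fin [ 524.52078146 -152.21131879   88.        ] [ 536.49428904 -194.70031807   88.        ] [ 530.50753525 -173.45581843   88.        ] 44.143855103246594 1.845475733739376
panel [ 596.88248747 -129.95223873   80.        ] [ 455.31956416 -166.65635072   80.        ] [ 526.10102581 -148.30429473   80.        ] 146.24381385739395 -1.3171049326846709
stand [ 480.35590611 -351.51166581   34.        ] [ 534.81352217 -374.70266944   34.        ] 59.189987292548146 -0.40259392609511097
stand [ 534.81352217 -374.70266944   34.        ] [ 513.94790111 -430.47772734   34.        ] 59.55024119458071 -1.9287804262188262
stand [ 513.94790111 -430.47772734   34.        ] [ 460.58169758 -409.64562807   34.        ] 57.288114290163385 2.7694230382388985
top [495.16853933 262.03370787] 89 [ 497.75857201 -393.16729607   66.        ] [-0.49245778  0.87033634]
scene [176.125 276.125] 16 [ 481.98649023 -391.31428908   66.        ] [0.02204274 0.99975703]
```

```bash
cat > plan.py <<'E'
import sys,json
from h import *
# args: x y z yaw n jaw [x y z yaw n jaw]...   prints rows in calls of five
s=env.state();p=np.array(s['eef_pos']);Q=R.from_euler('xyz',s['tcp_rot'])
print('t',round(s['t'],2),p.round(1),np.round(s['tcp_rot'],3),'F',np.round(s['ft_force'],1),'open',round(s['opening'],3),'grip',round(s['grip_force'],1),'j6',np.round(s['joints'],2))
rows=[];a=list(map(float,sys.argv[1:]))
for i in range(0,len(a),6):
    g=np.array(a[i:i+3]);G=R.from_euler('xyz',[np.pi,0,a[i+3]]);n=int(a[i+4])
    for k in range(n):
        f=1/(n-k); d=Q.inv().apply((g-p)*f)/250; w=(Q.inv()*G).as_rotvec()*f/np.pi
        r=np.r_[d,w].round(3)
        p=p+Q.apply(r[:3]*250);Q=Q*R.from_rotvec(r[3:]*np.pi);rows.append([float(v) for v in r]+[a[i+5]])
for i in range(0,len(rows),5): print(json.dumps(rows[i:i+5]))
print('end',p.round(1),Q.as_euler('xyz').round(3))
E
python3 plan.py 530.5 -173.5 175 1.835 15 1
```

```text
t 1.7 [257.6 569.5 233.7] [3.141 0.    2.717] F [-1.   0.2 -0.7] open 1.0 grip 0.0 j6 [ 1.04  0.49  1.56  0.    1.09 -0.11]
[[-0.148, -0.151, 0.016, 0.0, -0.0, 0.019, 1.0], [-0.157, -0.141, 0.016, 0.0, -0.0, 0.019, 1.0], [-0.165, -0.132, 0.016, 0.0, -0.0, 0.019, 1.0], [-0.172, -0.122, 0.016, 0.0, -0.0, 0.019, 1.0], [-0.179, -0.111, 0.015, 0.0, -0.0, 0.019, 1.0]]
[[-0.186, -0.1, 0.016, 0.0, -0.0, 0.019, 1.0], [-0.191, -0.089, 0.015, 0.0, -0.0, 0.019, 1.0], [-0.196, -0.078, 0.016, 0.0, -0.0, 0.018, 1.0], [-0.2, -0.066, 0.015, 0.0, -0.0, 0.019, 1.0], [-0.204, -0.054, 0.016, 0.0, -0.0, 0.018, 1.0]]
[[-0.207, -0.043, 0.015, 0.0, -0.0, 0.019, 1.0], [-0.209, -0.03, 0.016, 0.0, -0.0, 0.018, 1.0], [-0.21, -0.018, 0.015, 0.0, -0.0, 0.019, 1.0], [-0.211, -0.006, 0.016, 0.0, -0.0, 0.018, 1.0], [-0.212, 0.006, 0.015, 0.0, -0.0, 0.019, 1.0]]
end [ 530.5 -173.5  175.1] [ 3.141 -0.     1.834]
```

Emit:
drive_tool --rows '[[[-0.148,-0.151,0.016,0,0,0.019,1],[-0.157,-0.141,0.016,0,0,0.019,1],[-0.165,-0.132,0.016,0,0,0.019,1],[-0.172,-0.122,0.016,0,0,0.019,1],[-0.179,-0.111,0.015,0,0,0.019,1]]]'

```text
t: 2.33
eef_pos: [348.9, 320.3, 214.0]
tcp_rot: [3.141, 0.0, 2.417]
ft_force: [1.9, 0.8, -0.1]
opening: 1.001
grip_force: 0.0
```

Emit:
drive_tool --rows '[[[-0.186,-0.1,0.016,0,0,0.019,1],[-0.191,-0.089,0.015,0,0,0.019,1],[-0.196,-0.078,0.016,0,0,0.018,1],[-0.2,-0.066,0.015,0,0,0.019,1],[-0.204,-0.054,0.016,0,0,0.018,1]]]'

```text
t: 2.95
eef_pos: [440.0, 72.7, 194.5]
tcp_rot: [3.141, 0.0, 2.124]
ft_force: [0.4, -0.8, -0.0]
opening: 0.999
grip_force: 0.0
```

Emit:
drive_tool --rows '[[[-0.207,-0.043,0.015,0,0,0.019,1],[-0.209,-0.03,0.016,0,0,0.018,1],[-0.21,-0.018,0.015,0,0,0.019,1],[-0.211,-0.006,0.016,0,0,0.018,1],[-0.212,0.006,0.015,0,0,0.019,1]]]'

```text
t: 3.58
eef_pos: [531.0, -175.4, 175.1]
tcp_rot: [3.141, 0.0, 1.832]
ft_force: [0.8, 0.9, 0.5]
opening: 1.002
grip_force: 0.0
```

```bash
python3 plan.py 530.5 -173.5 70 1.835 5 1
```

```text
t 3.58 [ 531.  -175.4  175.1] [3.141 0.    1.832] F [0.8 0.9 0.5] open 1.002 grip 0.0 j6 [-0.44  0.47  1.79  0.    0.89 -0.7 ]
[[0.002, 0.0, 0.084, 0.0, 0.0, -0.0, 1.0], [0.001, 0.0, 0.084, 0.0, 0.0, -0.0, 1.0], [0.002, 0.0, 0.084, 0.0, 0.0, -0.0, 1.0], [0.001, 0.0, 0.084, 0.0, 0.0, -0.001, 1.0], [0.002, 0.0, 0.084, 0.0, 0.0, -0.0, 1.0]]
end [ 530.5 -173.5   70.1] [3.141 0.    1.835]
```

Emit:
drive_tool --rows '[[[0.002,0,0.1,0,0,0,1],[0.002,0,0.1,0,0,0,1],[0.002,0,0.1,0,0,0,1],[0.002,0,0.08,0,0,0,1],[0,0,0.04,0,0,0,1]]]'

```text
t: 4.2
eef_pos: [529.8, -171.5, 69.2]
tcp_rot: [-3.141, -0.001, 1.834]
ft_force: [0.0, 0.2, -0.5]
opening: 1.003
grip_force: 0.0
```

Emit:
drive_tool --rows '[[[0,0,0,0,0,0,0],[0,0,0,0,0,0,0],[0,0,0,0,0,0,0],[0,0,0,0,0,0,0]]]'

```text
t: 4.7
eef_pos: [530.1, -171.7, 70.6]
tcp_rot: [3.141, 0.0, 1.834]
ft_force: [0.5, 0.0, 0.2]
opening: 0.632
grip_force: 0.0
```

```bash
python3 plan.py 500 -60 70 1.745 8 0; python3 - <<'E'
from h import *
v=(482.6,144.1,1.745);c,s=np.cos(1.745),np.sin(1.745)
for l in (-260,-250,-240,-120,-99): print(l,482.6+c*l,144.1+s*l)
E
```

```text
t 4.7 [ 530.1 -171.7   70.6] [3.141 0.    1.834] F [0.5 0.  0.2] open 0.632 grip 0.0 j6 [-0.43  0.61  1.88  0.    0.65 -0.7 ]
[[0.058, -0.0, 0.0, 0.0, 0.0, 0.004, 0.0], [0.058, -0.001, 0.0, 0.0, 0.0, 0.003, 0.0], [0.058, -0.001, 0.0, 0.0, 0.0, 0.004, 0.0], [0.058, -0.002, 0.0, 0.0, 0.0, 0.003, 0.0], [0.058, -0.003, 0.001, 0.0, 0.0, 0.004, 0.0]]
[[0.057, -0.003, 0.0, 0.0, 0.0, 0.003, 0.0], [0.058, -0.004, 0.001, 0.0, 0.0, 0.004, 0.0], [0.057, -0.004, 0.0, 0.0, 0.0, 0.003, 0.0]]
end [500.1 -60.   70. ] [3.141 0.    1.746]
-260 527.6642187693751 -111.96486714640471
-250 525.9309795859376 -102.11621841000456
-240 524.1977404025001 -92.26756967360436
-120 503.3988702012501 25.91621516319782
-99 499.7590679160313 46.5983775096382
```

Emit:
drive_tool --rows '[[[0,0,0,0,0,0,0],[0,0,0,0,0,0,0],[0,0,0,0,0,0,0],[0,0,0,0,0,0,0],[0,0,0,0,0,0,0]]]'

```text
t: 5.32
eef_pos: [530.0, -171.6, 70.1]
tcp_rot: [3.141, -0.0, 1.834]
ft_force: [2.1, 0.6, 0.2]
opening: 0.11
grip_force: 1.3
```

Emit:
drive_tool --rows '[[[0,0,0,0,0,0,0],[0,0,0,0,0,0,0],[0,0,0,0,0,0,0]]]'

```text
t: 5.7
eef_pos: [530.0, -171.6, 70.1]
tcp_rot: [3.142, -0.0, 1.834]
ft_force: [0.8, 0.3, -0.3]
opening: 0.105
grip_force: 30.0
```

```bash
python3 - <<'E'
from h import *
p=look('top',['tray_fin','tray'],'g1.png')
cv2.imwrite('pics/g1c.png',cv2.resize(p['color'][180:315,190:430],None,fx=3.3,fy=3.3,interpolation=cv2.INTER_CUBIC))
E
python3 plan.py 527.7 -130 70 1.745 4 0
```

```text
top tray_fin 0.67 [885.6 -77.5  73.5] [356.  93.]
top tray_fin 0.65 [710.3 501.2  64.1] [106. 163.]
top tray 0.89 [500.7 -77.2   1.8] [352. 260.]
top tray 0.86 [ 828.  -153.2    1.8] [384. 129.]
top tray 0.76 [ 7.119e+02  4.007e+02 -1.000e-01] [159. 171.]
t 5.85 [ 530.  -171.6   70.1] [ 3.142 -0.     1.834] F [-0.8  0.1 -0.7] open 0.103 grip 30.0 j6 [-0.43  0.61  1.88  0.    0.65 -0.7 ]
[[0.041, 0.009, 0.0, 0.0, -0.0, 0.007, 0.0], [0.041, 0.008, 0.0, 0.0, -0.0, 0.007, 0.0], [0.041, 0.007, 0.0, 0.0, -0.0, 0.007, 0.0], [0.041, 0.005, 0.0, 0.0, -0.0, 0.007, 0.0]]
end [ 527.7 -130.    70.1] [ 3.142 -0.     1.746]
```

View pics/g1c.png

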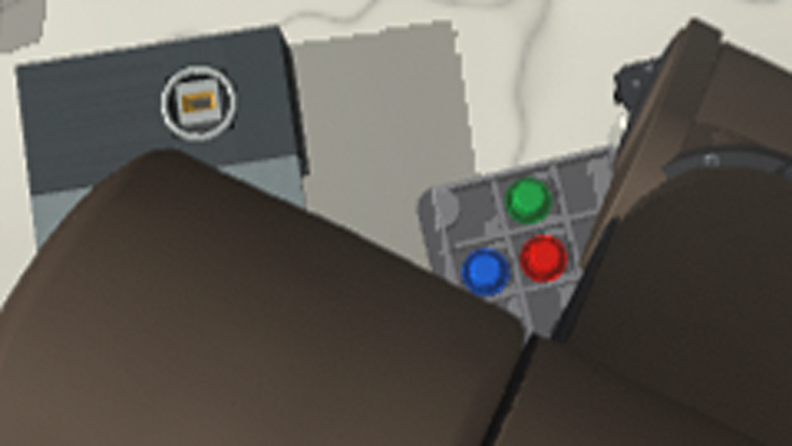

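```bash
python3 plan.py 531.1 -131.7 70 1.745 5 0
```

```text
t 5.85 [ 530.  -171.6   70.1] [ 3.142 -0.     1.834] F [-0.8  0.1 -0.7] open 0.103 grip 30.0 j6 [-0.43  0.61  1.88  0.    0.65 -0.7 ]
[[0.031, 0.009, 0.0, 0.0, -0.0, 0.006, 0.0], [0.031, 0.009, 0.0, 0.0, -0.0, 0.006, 0.0], [0.031, 0.008, 0.0, 0.0, -0.0, 0.005, 0.0], [0.031, 0.007, 0.0, 0.0, -0.0, 0.006, 0.0], [0.03, 0.007, 0.0, 0.0, -0.0, 0.005, 0.0]]
end [ 531.  -131.8   70.1] [ 3.142 -0.     1.746]
```

Emit:
drive_tool --rows '[[[0.03,0.009,0,0,0,0.006,0],[0.031,0.009,0,0,0,0.006,0],[0.031,0.008,0,0,0,0.005,0],[0.031,0.007,0,0,0,0.006,0],[0.03,0.007,0,0,0,0.005,0]]]'

```text
t: 6.48
eef_pos: [531.1, -131.4, 70.1]
tcp_rot: [-3.142, -0.0, 1.745]
ft_force: [-1.2, -1.1, -1.2]
opening: 0.106
grip_force: 30.0
```

```bash
python3 - <<'E'
from h import *
p=look('top',['tray'])
a=cv2.resize(p['color'][205:300,270:430],None,fx=4.9,fy=4.9,interpolation=cv2.INTER_CUBIC)
# predicted outline of bay side lines / tray edges at z=26 (line ±65) for check
c,s=np.cos(1.745),np.sin(1.745)
for y in(-65,65):
    pts=[]
    for l in(-105,-250):
        w=[482.6+c*l-s*y,144.1+s*l+c*y,26];q=proj(p,w);pts.append(tuple(int(round(v)) for v in((q-[270,205]+.5)*4.9)))
    cv2.line(a,*pts,(0,255,255),1)
cv2.imwrite('pics/g2c.png',a)
E
python3 plan.py 531.1 -131.7 70 1.745 1 0
```

```text
top tray 0.88 [ 826.9 -155.1    0.9] [385. 130.]
top tray 0.79 [ 5.103e+02 -3.650e+01  2.000e-01] [335. 256.]
top tray 0.73 [711.2 399.7   1.5] [159. 171.]
t 6.58 [ 531.1 -131.1   70.1] [-3.142 -0.     1.746] F [-0.2  1.2 -1.2] open 0.103 grip 30.0 j6 [-0.36  0.61  1.9   0.    0.64 -0.54]
[[-0.002, -0.0, 0.0, -0.0, -0.0, 0.0, 0.0]]
end [ 531.2 -131.6   70.1] [-3.142 -0.     1.746]
```

View pics/g2c.png

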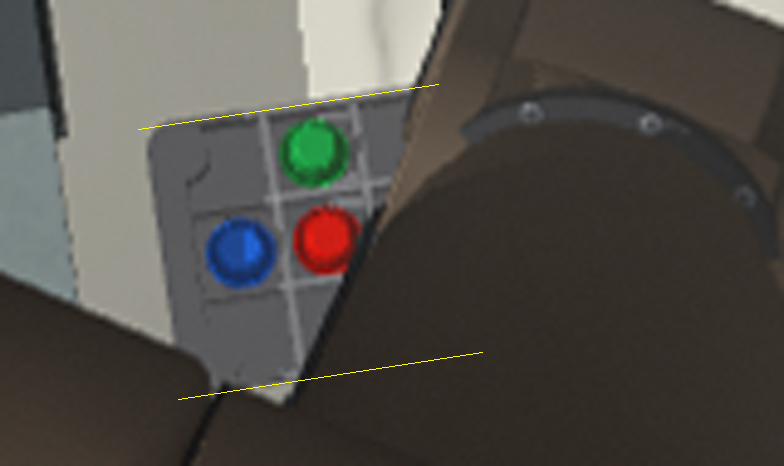

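Emit:
drive_tool --rows '[[[0.03,0.004,0,0,0,0,0],[0.04,0,0,0,0,0,0],[0.04,0,0,0,0,0,0],[0.04,0,0,0,0,0,0],[0.04,0,0,0,0,0,0]]]'

```text
t: 7.2
eef_pos: [523.7, -84.4, 70.1]
tcp_rot: [3.142, -0.0, 1.746]
ft_force: [0.3, -1.1, -1.4]
opening: 0.098
grip_force: 30.0
```

Emit:
drive_tool --rows '[[[0.04,0,0,0,0,0,0],[0.04,0,0,0,0,0,0],[0.04,0,0,0,0,0,0]]]'

```text
t: 7.58
eef_pos: [518.5, -54.9, 70.1]
tcp_rot: [3.142, -0.0, 1.746]
ft_force: [0.7, -0.9, -1.3]
opening: 0.105
grip_force: 30.0
```

Emit:
drive_tool --rows '[[[0.04,0,0,0,0,0,0],[0.04,0,0,0,0,0,0],[0.04,0,0,0,0,0,0],[0.04,0,0,0,0,0,0],[0.04,0,0,0,0,0,0]]]'

```text
t: 8.2
eef_pos: [509.7, -5.7, 70.1]
tcp_rot: [3.142, -0.0, 1.746]
ft_force: [-0.7, -1.0, -1.2]
opening: 0.102
grip_force: 30.0
```

Emit:
drive_tool --rows '[[[0.04,0,0,0,0,0,0],[0.04,0,0,0,0,0,0],[0.04,0,0,0,0,0,0],[0.03,0,0,0,0,0,0]]]'

```text
t: 8.7
eef_pos: [503.2, 31.2, 70.1]
tcp_rot: [3.142, -0.0, 1.746]
ft_force: [0.8, -0.5, -1.2]
opening: 0.109
grip_force: 30.0
```

```bash
python3 plan.py 499.8 46.6 70 1.745 5 0
```

```text
t 8.7 [503.2  31.2  70.1] [ 3.142 -0.     1.746] F [ 0.8 -0.5 -1.2] open 0.109 grip 30.0 j6 [-0.07  0.57  2.01  0.    0.57 -0.24]
[[0.013, -0.001, 0.0, 0.0, -0.0, 0.0, 0.0], [0.012, -0.0, 0.0, 0.0, -0.0, 0.0, 0.0], [0.013, -0.001, 0.0, 0.0, -0.0, 0.0, 0.0], [0.012, -0.0, 0.0, 0.0, -0.0, 0.0, 0.0], [0.013, -0.001, 0.001, 0.0, -0.0, 0.0, 0.0]]
end [499.7  46.6  69.9] [ 3.142 -0.     1.746]
```

Emit:
drive_tool --rows '[[[0.012,0,0,0,0,0,0],[0.012,0,0,0,0,0,0],[0.01,0,0,0,0,0,0],[0.01,0,0,0,0,0,0],[0.008,0,0,0,0,0,0]]]'

```text
t: 9.32
eef_pos: [501.0, 43.5, 70.1]
tcp_rot: [3.142, -0.0, 1.746]
ft_force: [-0.1, -0.8, -1.4]
opening: 0.101
grip_force: 30.0
```

Emit:
drive_tool --rows '[[[0.006,0,0,0,0,0,0],[0.006,0,0,0,0,0,0]]]'

```text
t: 9.57
eef_pos: [500.5, 46.4, 70.1]
tcp_rot: [3.141, -0.0, 1.746]
ft_force: [0.3, -0.9, -0.7]
opening: 0.104
grip_force: 30.0
```

Emit:
drive_tool --rows '[[[0.006,0,0,0,0,0,0],[0.006,0,0,0,0,0,0],[0,0,0,0,0,0,0]]]'

```text
t: 9.95
eef_pos: [499.9, 49.5, 70.1]
tcp_rot: [-3.142, -0.0, 1.746]
ft_force: [0.2, 0.5, -2.2]
opening: 0.107
grip_force: 30.0
```

Emit:
drive_tool --rows '[[[0.006,0,0,0,0,0,0],[0.006,0,0,0,0,0,0],[0,0,0,0,0,0,0]]]'

```text
t: 10.32
eef_pos: [499.9, 50.8, 70.2]
tcp_rot: [3.141, 0.002, 1.747]
ft_force: [0.8, -18.9, -1.9]
opening: 0.106
grip_force: 30.0
```

Emit:
drive_tool --rows '[[[-0.003,0,0,0,0,0,0],[0,0,0,0,0,0,0.5],[0,0,0,0,0,0,0.5],[0,0,0,0,0,0,0.5],[0,0,0,0,0,0,0.5]]]'

```text
t: 10.95
eef_pos: [499.6, 51.6, 70.2]
tcp_rot: [3.141, -0.0, 1.746]
ft_force: [0.5, -0.3, 0.2]
opening: 0.467
grip_force: 0.0
```

Emit:
drive_tool --rows '[[[0,0,0,0,0,0,0.5],[0,0,-0.05,0,0,0,0.5],[0,0,-0.15,0,0,0,0.5],[0,0,-0.2,0,0,0,0.5]]]'

```text
t: 11.45
eef_pos: [499.2, 51.5, 171.4]
tcp_rot: [-3.14, -0.0, 1.746]
ft_force: [0.3, -0.9, 0.9]
opening: 0.497
grip_force: 0.0
```

```bash
python3 plan.py 497.5 -392 175 2.767 12 0.5
```

```text
t 11.45 [499.2  51.5 171.4] [-3.14  -0.     1.746] F [ 0.3 -0.9  0.9] open 0.497 grip 0.0 j6 [-0.03  0.4   1.93  0.    0.82 -0.2 ]
[[-0.145, -0.026, -0.001, -0.0, -0.0, -0.027, 0.5], [-0.143, -0.039, -0.001, -0.0, -0.0, -0.027, 0.5], [-0.139, -0.05, -0.001, -0.0, -0.0, -0.027, 0.5], [-0.134, -0.062, -0.001, -0.0, -0.0, -0.027, 0.5], [-0.128, -0.073, -0.001, -0.0, -0.0, -0.027, 0.5]]
[[-0.122, -0.084, -0.001, -0.0, -0.0, -0.027, 0.5], [-0.114, -0.094, -0.001, -0.0, -0.0, -0.027, 0.5], [-0.106, -0.103, -0.002, -0.0, -0.0, -0.027, 0.5], [-0.097, -0.112, -0.001, -0.0, -0.0, -0.027, 0.5], [-0.087, -0.12, -0.002, -0.0, -0.0, -0.027, 0.5]]
[[-0.076, -0.127, -0.001, -0.0, -0.0, -0.028, 0.5], [-0.065, -0.132, -0.002, -0.0, -0.0, -0.027, 0.5]]
end [ 497.5 -391.9  175.1] [-3.141e+00 -2.000e-03  2.767e+00]
```

Emit:
drive_tool --rows '[[[-0.145,-0.026,-0.001,0,0,-0.027,0.5],[-0.143,-0.039,-0.001,0,0,-0.027,0.5],[-0.139,-0.05,-0.001,0,0,-0.027,0.5],[-0.134,-0.062,-0.001,0,0,-0.027,0.5],[-0.128,-0.073,-0.001,0,0,-0.027,0.5]]]'

```text
t: 12.08
eef_pos: [498.9, -134.3, 172.3]
tcp_rot: [3.141, 0.001, 2.173]
ft_force: [-0.5, 0.7, -0.4]
opening: 0.503
grip_force: 0.0
```

```bash
python3 - <<'E'
from h import *
p=look('top',['tray','key_bow','stand','keyway'],'g3.png')
a=cv2.resize(p['color'][180:315,190:430],None,fx=3.3,fy=3.3,interpolation=cv2.INTER_CUBIC)
cv2.imwrite('pics/g3c.png',a)
q=look('scene',['tray','key_bow','key','stand','keyway'])
E
```

```text
top tray 0.91 [710.2 400.6   2.9] [159. 171.]
top tray 0.63 [ 830.3 -151.3    0.9] [384. 128.]
top key_bow 0.72 [ 502.3 -391.2   65.8] [494. 260.]
top stand 0.61 [ 504.1 -388.9    1.8] [483. 262.]
scene tray 0.79 [482.6 144.4   4.4] [367. 250.]
scene tray 0.79 [709.  397.7   1.7] [484. 280.]
scene tray 0.74 [ 7.633e+02  5.180e+01 -4.000e-01] [380. 329.]
scene tray 0.6 [ 827.2 -153.6   -3.1] [309. 374.]
scene key_bow 0.45 [ 492.  -389.    64.2] [178. 279.]
scene key 0.49 [ 496.4 -395.6    8. ] [179. 296.]
scene stand 0.58 [ 491.6 -394.6    1.3] [180. 297.]
scene keyway 0.73 [596.2 160.8  93.6] [393. 248.]
scene keyway 0.73 [ 4.945e+02 -3.964e+02  2.000e-01] [180. 298.]
```

View pics/g3c.png

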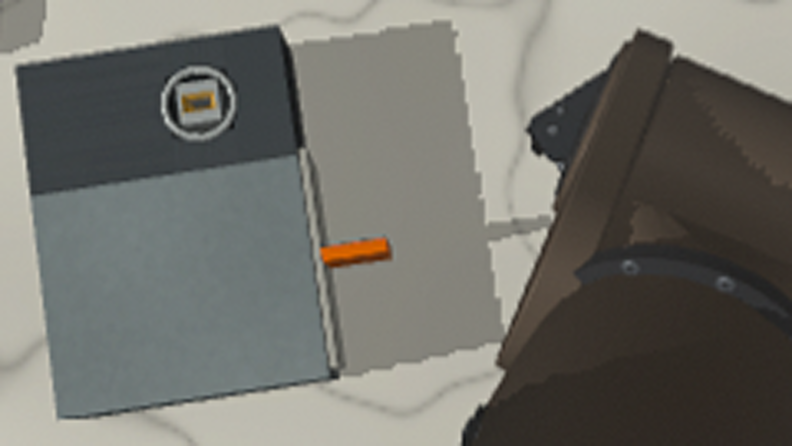

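```bash
python3 plan.py 497.5 -392 165 2.767 7 0.5 497.5 -392 66 2.767 5 0.5
```

```text
t 12.62 [ 499.1 -132.4  171.5] [ 3.141 -0.     2.171] F [-0.5 -0.8  0.7] open 0.502 grip 0.0 j6 [-0.39  0.42  1.89  0.    0.83 -0.99]
[[-0.122, -0.085, 0.004, 0.0, 0.0, -0.027, 0.5], [-0.114, -0.094, 0.004, 0.0, 0.0, -0.027, 0.5], [-0.106, -0.104, 0.004, 0.0, 0.0, -0.027, 0.5], [-0.097, -0.112, 0.003, 0.0, 0.0, -0.027, 0.5], [-0.087, -0.12, 0.004, 0.0, 0.0, -0.027, 0.5]]
[[-0.076, -0.128, 0.003, 0.0, 0.0, -0.027, 0.5], [-0.065, -0.133, 0.004, 0.0, 0.0, -0.028, 0.5], [-0.0, -0.0, 0.079, 0.0, 0.0, 0.0, 0.5], [-0.0, -0.0, 0.079, 0.0, 0.0, 0.0, 0.5], [-0.0, -0.0, 0.079, 0.0, 0.0, 0.0, 0.5]]
[[-0.0, -0.0, 0.079, 0.0, 0.0, 0.0, 0.5], [-0.0, -0.0, 0.08, 0.0, 0.0, 0.0, 0.5]]
end [ 497.5 -392.    65.9] [3.141 0.    2.768]
```

Emit:
drive_tool --rows '[[[-0.122,-0.085,0.004,0,0,-0.027,0.5],[-0.114,-0.094,0.004,0,0,-0.027,0.5],[-0.106,-0.104,0.004,0,0,-0.027,0.5],[-0.097,-0.112,0.003,0,0,-0.027,0.5],[-0.087,-0.12,0.004,0,0,-0.027,0.5]]]'

```text
t: 13.25
eef_pos: [498.0, -319.2, 166.5]
tcp_rot: [3.141, -0.0, 2.597]
ft_force: [0.6, 0.1, -0.2]
opening: 0.503
grip_force: 0.0
```

Emit:
drive_tool --rows '[[[-0.076,-0.128,0.003,0,0,-0.027,0.5],[-0.065,-0.133,0.004,0,0,-0.028,0.5],[0,0,0,0,0,0,0.5]]]'

```text
t: 13.62
eef_pos: [497.0, -394.3, 164.3]
tcp_rot: [3.142, -0.0, 2.766]
ft_force: [-1.2, 1.3, 0.0]
opening: 0.498
grip_force: 0.0
```

```bash
python3 plan.py 497.5 -392 66 2.767 5 0.5
```

```text
t 13.62 [ 497.  -394.3  164.3] [ 3.142 -0.     2.766] F [-1.2  1.3  0. ] open 0.498 grip 0.0 j6 [-0.77  0.58  1.61 -0.    0.96 -1.97]
[[0.0, 0.002, 0.079, 0.0, -0.0, -0.0, 0.5], [0.0, 0.002, 0.079, 0.0, -0.0, -0.0, 0.5], [0.0, 0.002, 0.078, 0.0, -0.0, -0.0, 0.5], [0.001, 0.002, 0.079, 0.0, -0.0, -0.0, 0.5], [0.0, 0.001, 0.078, 0.0, -0.0, -0.0, 0.5]]
end [ 497.5 -392.1   66. ] [ 3.142 -0.     2.766]
```

Emit:
drive_tool --rows '[[[0,0,0.079,0,0,0,0.5],[0,0,0.079,0,0,0,0.5],[0,0,0.078,0,0,0,0.5],[0,0,0.079,0,0,0,0.5],[0,0,0.078,0,0,0,0.5]]]'

```text
t: 14.25
eef_pos: [497.5, -391.5, 66.0]
tcp_rot: [3.141, -0.0, 2.767]
ft_force: [0.4, -0.5, -0.5]
opening: 0.498
grip_force: 0.0
```

Emit:
drive_tool --rows '[[[0,0,0,0,0,0,0.5]]]'

```text
t: 14.38
eef_pos: [496.9, -391.6, 65.3]
tcp_rot: [3.14, -0.002, 2.767]
ft_force: [0.8, -0.8, 0.9]
opening: 0.5
grip_force: 0.0
```

Settled on the target. Closing.

Emit:
drive_tool --rows '[[[0,0,0,0,0,0,0],[0,0,0,0,0,0,0],[0,0,0,0,0,0,0],[0,0,0,0,0,0,0],[0,0,0,0,0,0,0]]]'

```text
t: 15.0
eef_pos: [497.2, -392.7, 66.8]
tcp_rot: [3.142, 0.0, 2.767]
ft_force: [-0.0, 0.3, 1.2]
opening: 0.093
grip_force: 30.0
```

Emit:
drive_tool --rows '[[[0,0,0,0,0,0,0],[0,0,0,0,0,0,0]]]'

```text
t: 15.25
eef_pos: [497.3, -392.7, 66.8]
tcp_rot: [-3.142, 0.0, 2.767]
ft_force: [-0.9, 0.1, 3.6]
opening: 0.093
grip_force: 30.0
```

```bash
python3 plan.py 497.5 -392 66 2.767 1 0; cat >> h.py <<'E'
E
```

```text
t 15.25 [ 497.3 -392.7   66.8] [-3.142  0.     2.767] F [-0.9  0.1  3.6] open 0.093 grip 30.0 j6 [-0.77  0.7   1.68  0.    0.76 -1.97]
[[0.0, 0.003, 0.003, -0.0, 0.0, 0.0, 0.0]]
end [ 497.5 -392.    66. ] [-3.142  0.     2.767]
```

Emit:
drive_tool --rows '[[[0,0,-0.06,0,0,0,0],[0,0,-0.1,0,0,0,0],[0,0,-0.12,0,0,0,0],[0,0,-0.12,0,0,0,0],[0,0,-0.1,0,0,0,0]]]'

```text
t: 15.88
eef_pos: [497.2, -392.6, 193.7]
tcp_rot: [-3.141, 0.001, 2.767]
ft_force: [-0.4, 0.1, -1.0]
opening: 0.094
grip_force: 30.0
```

```bash
python3 plan.py 597 154.3 190 1.745 15 0
```

```text
t 15.88 [ 497.2 -392.6  193.7] [-3.141e+00  1.000e-03  2.767e+00] F [-0.4  0.1 -1. ] open 0.094 grip 30.0 j6 [-0.77  0.54  1.58  0.    1.02 -1.97]
[[0.029, 0.145, 0.001, 0.0, 0.0, 0.022, 0.0], [0.039, 0.143, 0.001, 0.0, 0.0, 0.022, 0.0], [0.048, 0.14, 0.001, 0.0, 0.0, 0.022, 0.0], [0.058, 0.137, 0.001, 0.0, 0.0, 0.022, 0.0], [0.067, 0.132, 0.001, 0.0, 0.0, 0.022, 0.0]]
[[0.076, 0.127, 0.001, 0.0, 0.0, 0.022, 0.0], [0.085, 0.122, 0.001, 0.0, 0.0, 0.021, 0.0], [0.093, 0.116, 0.001, 0.0, 0.0, 0.022, 0.0], [0.1, 0.109, 0.001, 0.0, 0.0, 0.021, 0.0], [0.107, 0.102, 0.001, 0.0, 0.0, 0.022, 0.0]]
[[0.114, 0.095, 0.001, 0.0, 0.0, 0.021, 0.0], [0.12, 0.087, 0.001, 0.0, 0.0, 0.022, 0.0], [0.126, 0.078, 0.001, 0.0, 0.0, 0.021, 0.0], [0.131, 0.07, 0.0, 0.0, 0.0, 0.022, 0.0], [0.135, 0.061, 0.001, 0.0, 0.0, 0.021, 0.0]]
end [597.1 154.2 189.9] [3.141e+00 1.000e-03 1.746e+00]
```

Emit:
drive_tool --rows '[[[0.029,0.145,0.001,0,0,0.022,0],[0.039,0.143,0.001,0,0,0.022,0],[0.048,0.14,0.001,0,0,0.022,0],[0.058,0.137,0.001,0,0,0.022,0],[0.067,0.132,0.001,0,0,0.022,0]]]'

```text
t: 16.5
eef_pos: [530.5, -209.2, 191.2]
tcp_rot: [3.141, 0.001, 2.419]
ft_force: [-0.1, -0.6, -0.4]
opening: 0.094
grip_force: 30.0
```

Emit:
drive_tool --rows '[[[0.076,0.127,0.001,0,0,0.022,0],[0.085,0.122,0.001,0,0,0.021,0],[0.093,0.116,0.001,0,0,0.022,0],[0.1,0.109,0.001,0,0,0.021,0],[0.107,0.102,0.001,0,0,0.022,0]]]'

```text
t: 17.12
eef_pos: [563.8, -26.9, 190.0]
tcp_rot: [3.141, 0.0, 2.08]
ft_force: [0.1, 0.3, 0.3]
opening: 0.098
grip_force: 30.0
```

Emit:
drive_tool --rows '[[[0.114,0.095,0.001,0,0,0.021,0],[0.12,0.087,0.001,0,0,0.022,0],[0.126,0.078,0.001,0,0,0.021,0],[0.131,0.07,0,0,0,0.022,0],[0.135,0.061,0.001,0,0,0.021,0]]]'

```text
t: 17.75
eef_pos: [597.2, 155.4, 189.0]
tcp_rot: [3.141, 0.0, 1.744]
ft_force: [1.3, 0.1, -0.8]
opening: 0.092
grip_force: 30.0
```

Emit:
drive_tool --rows '[[[0,0,0,0,0,0,0],[0,0,0,0,0,0,0]]]'

```text
t: 18.0
eef_pos: [596.9, 153.8, 188.5]
tcp_rot: [3.142, 0.0, 1.747]
ft_force: [0.0, 0.0, -1.0]
opening: 0.092
grip_force: 30.0
```

```bash
python3 - <<'E'
from h import *
s=env.state();e=np.array(s['eef_pos'])
p=look('scene',['key','key_bow','keyway'],'s4.png')
for n,w in(('tip',e-[0,0,63]),('bow',e),('lock',(597,154.3,94)),('lockaxis',(597,154.3,e[2]-63))): print(n,proj(p,w).round(1))
a=p['color'][180:280,340:470];cv2.imwrite('pics/s4c.png',cv2.resize(a,None,fx=6,fy=6,interpolation=cv2.INTER_CUBIC))
E
python3 plan.py 597 154.3 170 1.745 5 0
```

```text
scene key 0.66 [594.9 148.8 130.7] [390. 238.]
scene key_bow 0.41 [589.4 159.1 186.8] [395. 218.]
scene key_bow 0.26 [246.4 293.4   1.3] [378. 200.]
scene keyway 0.75 [598.7 162.4  96.6] [394. 248.]
tip [392.  239.4]
bow [394.5 219.5]
lock [390.9 248.8]
lockaxis [392.2 239.4]
t 18.2 [597.1 153.3 188.4] [ 3.141 -0.     1.745] F [ 0.4 -0.3 -0.4] open 0.093 grip 30.0 j6 [ 0.14  0.53  1.63  0.    0.98 -0.03]
[[0.001, 0.0, 0.015, 0.0, -0.0, 0.0, 0.0], [0.001, 0.0, 0.015, 0.0, -0.0, 0.0, 0.0], [0.001, 0.0, 0.014, 0.0, -0.0, 0.0, 0.0], [0.001, 0.0, 0.015, 0.0, -0.0, 0.0, 0.0], [0.0, 0.0, 0.014, 0.0, -0.0, 0.0, 0.0]]
end [596.9 154.3 170.1] [ 3.141 -0.     1.745]
```

View pics/s4c.png

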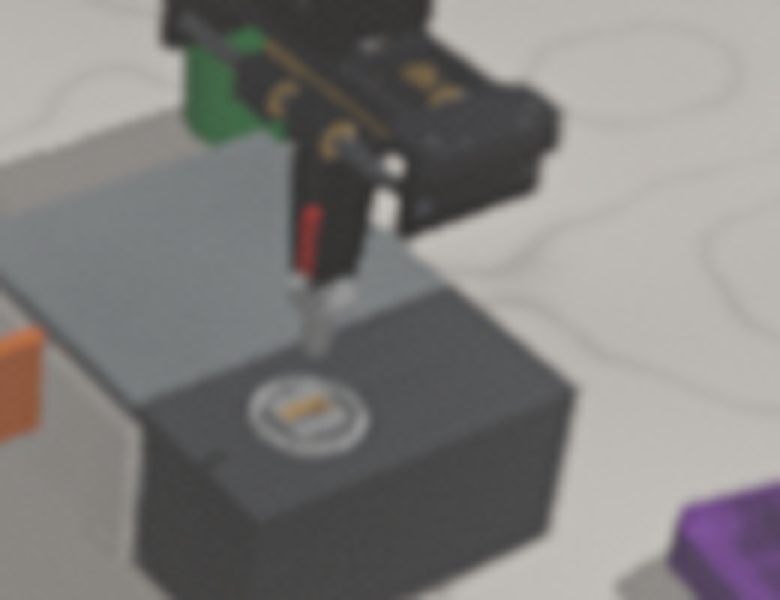

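Emit:
drive_tool --rows '[[[0.002,0,0.03,0,0,0,0],[0.001,0,0.03,0,0,0,0],[0,0,0.03,0,0,0,0],[0,0,0.012,0,0,0,0],[0,0,0.012,0,0,0,0]]]'

```text
t: 18.82
eef_pos: [597.0, 155.0, 159.4]
tcp_rot: [3.142, -0.0, 1.746]
ft_force: [-0.3, -0.9, 0.8]
opening: 0.092
grip_force: 30.0
```

Emit:
drive_tool --rows '[[[0,0,0.008,0,0,0,0],[0,0,0.008,0,0,0,0],[0,0,0.008,0,0,0,0]]]'

```text
t: 19.2
eef_pos: [597.0, 155.0, 153.6]
tcp_rot: [3.141, -0.0, 1.746]
ft_force: [0.3, 0.6, -0.2]
opening: 0.092
grip_force: 30.0
```

Emit:
drive_tool --rows '[[[0,0,0.008,0,0,0,0],[0,0,0.008,0,0,0,0],[0,0,0.008,0,0,0,0]]]'

```text
t: 19.58
eef_pos: [597.0, 155.0, 147.5]
tcp_rot: [3.142, -0.0, 1.746]
ft_force: [-0.8, 0.1, -0.5]
opening: 0.092
grip_force: 30.0
```

Emit:
drive_tool --rows '[[[0,0,0.008,0,0,0,0],[0,0,0.008,0,0,0,0]]]'

```text
t: 19.82
eef_pos: [597.0, 154.9, 143.5]
tcp_rot: [3.142, -0.0, 1.746]
ft_force: [1.0, 0.0, -0.1]
opening: 0.091
grip_force: 30.0
```

Emit:
drive_tool --rows '[[[0,0,0.008,0,0,0,0],[0,0,0.008,0,0,0,0]]]'

```text
t: 20.08
eef_pos: [597.3, 154.5, 140.0]
tcp_rot: [3.141, 0.001, 1.746]
ft_force: [0.7, -5.0, 3.4]
opening: 0.092
grip_force: 30.0
```

Emit:
drive_tool --rows '[[[0,0,0.008,0,0,0,0],[0,0,0.008,0,0,0,0]]]'

```text
t: 20.32
eef_pos: [597.3, 154.2, 136.4]
tcp_rot: [3.141, 0.001, 1.746]
ft_force: [-1.8, -5.4, 12.4]
opening: 0.093
grip_force: 30.0
```

Emit:
drive_tool --rows '[[[-0.002,0,0.008,0,0,0,0],[0,0,0.008,0,0,0,0]]]'

```text
t: 20.58
eef_pos: [597.3, 154.3, 132.8]
tcp_rot: [3.14, 0.0, 1.746]
ft_force: [-3.7, -1.0, 17.9]
opening: 0.092
grip_force: 30.0
```

Emit:
drive_tool --rows '[[[0,0,0.006,0,0,0.004,0],[0,0,0.006,0,0,-0.004,0]]]'

```text
t: 20.82
eef_pos: [597.3, 154.5, 129.4]
tcp_rot: [3.14, -0.0, 1.746]
ft_force: [-2.4, -1.4, 8.8]
opening: 0.095
grip_force: 30.0
```

Emit:
drive_tool --rows '[[[0,0,0.006,0,0,0,0],[0,0,0.004,0,0,0,0]]]'

```text
t: 21.08
eef_pos: [597.3, 154.4, 127.1]
tcp_rot: [3.14, 0.0, 1.746]
ft_force: [-1.7, -2.2, 10.0]
opening: 0.096
grip_force: 30.0
```

Emit:
drive_tool --rows '[[[0,0,0.004,0,0,0,0],[0,0,0.004,0,0,0,0]]]'

```text
t: 21.32
eef_pos: [597.4, 154.3, 126.6]
tcp_rot: [3.14, 0.0, 1.746]
ft_force: [-8.5, -3.9, 31.5]
opening: 0.092
grip_force: 30.0
```

Emit:
drive_tool --rows '[[[0,0,-0.002,0,0,0,0],[0,0,0,0,0,0.02,0],[0,0,0,0,0,0.03,0],[0,0,0,0,0,0.03,0],[0,0,0,0,0,0.03,0]]]'

```text
t: 21.95
eef_pos: [596.9, 154.1, 126.6]
tcp_rot: [3.141, 0.0, 1.398]
ft_force: [-7.9, -4.8, 21.4]
opening: 0.094
grip_force: 30.0
```

Emit:
drive_tool --rows '[[[0,0,0,0,0,0.03,0],[0,0,0,0,0,0.03,0],[0,0,0,0,0,0.03,0]]]'

```text
t: 22.32
eef_pos: [596.5, 154.1, 126.6]
tcp_rot: [3.142, 0.001, 1.115]
ft_force: [-9.4, -5.8, 23.3]
opening: 0.093
grip_force: 30.0
```

```bash
python3 - <<'E'
from h import *
s=env.state();print(s['moment'],s['ft_force'],s['tcp_rot'],s['grip_force'])
E
```

```text
[-1.12049196  2.11190184  0.0935135 ] [-9.41961002 -5.76858054 23.33115725] [3.14153199e+00 5.22406399e-04 1.11490537e+00] 30.003890097141266
```

Emit:
drive_tool --rows '[[[0,0,0,0,0,0.03,0],[0,0,0,0,0,0.03,0],[0,0,0,0,0,0.03,0],[0,0,0,0,0,0.03,0],[0,0,0,0,0,0.03,0]]]'

```text
t: 22.95
eef_pos: [595.9, 154.2, 126.6]
tcp_rot: [-3.141, 0.001, 0.644]
ft_force: [-12.8, -4.6, 25.6]
opening: 0.094
grip_force: 30.0
```

Emit:
drive_tool --rows '[[[0,0,0,0,0,0.03,0],[0,0,0,0,0,0.03,0],[0,0,0,0,0,0.03,0],[0,0,0,0,0,0.03,0],[0,0,0,0,0,0.03,0]]]'

```text
t: 23.58
eef_pos: [595.5, 154.6, 126.6]
tcp_rot: [-3.141, 0.002, 0.172]
ft_force: [-15.3, -1.8, 25.8]
opening: 0.094
grip_force: 30.0
```

Emit:
drive_tool --rows '[[[0,0,0,0,0,0.03,0],[0,0,0,0,0,0,0]]]'

```text
t: 23.82
eef_pos: [595.7, 155.0, 126.6]
tcp_rot: [-3.141, 0.002, 0.08]
ft_force: [-12.7, 1.3, 24.7]
opening: 0.095
grip_force: 30.0
```

```bash
python3 - <<'E'
from h import *
s=env.state();print(s['t'],s['moment'],s['ft_force'],s['tcp_rot'],s['eef_pos'],s['grip_force'],s['opening'])
p=look('scene',['tray','keyway'])
q=env.read_camera('top')
a=cv2.resize(p['color'][190:290,330:460],(780,600),interpolation=cv2.INTER_CUBIC)
cv2.imwrite('pics/f.png',a)
E
```

```text
23.825 [0.22111495 2.76877531 0.11309818] [-12.65347857   1.2827481   24.69993614] [-3.14065715e+00  1.70758180e-03  7.97135898e-02] [595.73996947 155.01275816 126.55181818] 30.00494822859764 0.09509633735466673
scene tray 0.93 [709.9 397.7   0.9] [484. 280.]
scene tray 0.68 [482.7 144.2   1.3] [367. 251.]
scene tray 0.55 [ 830.8 -155.8   -1.9] [308. 376.]
scene keyway 0.96 [598.7 160.2  94.7] [393. 248.]
scene keyway 0.54 [593.4 150.   64.7] [388. 257.]
```

View pics/f.png

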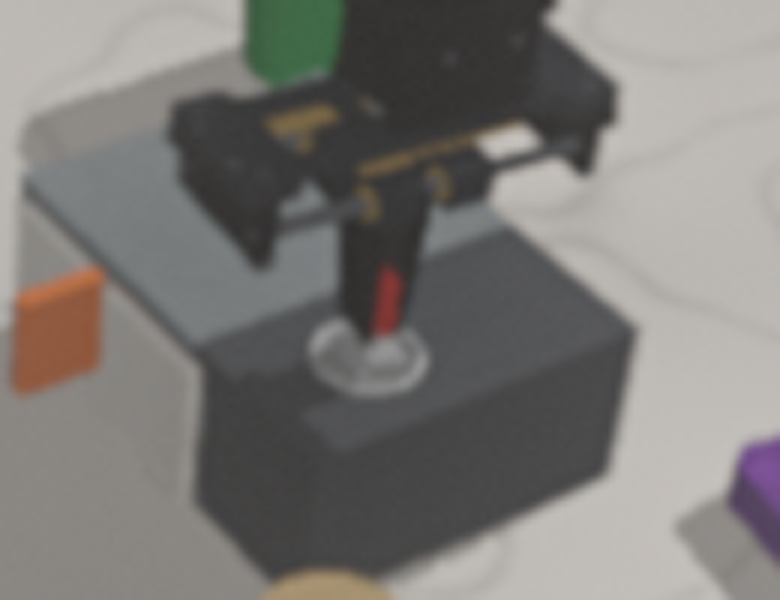

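Emit:
drive_tool --rows '[[[-0.002,0,0,0,0,0.01,0],[-0.002,0,0,0,0,0.01,0],[0,0,0,0,0,0,0],[0,0,0,0,0,0,0]]]'

```text
t: 24.52
eef_pos: [595.5, 155.3, 126.6]
tcp_rot: [-3.14, -0.0, 0.018]
ft_force: [-8.9, 3.8, 22.1]
opening: 0.093
grip_force: 30.0
```

```bash
python3 - <<'E'
from h import *
s=env.state();print(s['t'],s['moment'],s['ft_force'],s['tcp_rot'],s['eef_pos'],s['grip_force'])
E
```

```text
24.525 [0.61826929 2.1416341  0.07342606] [-8.87017329  3.75895806 22.13852265] [-3.14026484e+00 -1.90077282e-04  1.82842364e-02] [595.51605872 155.26794508 126.573426  ] 30.00516504049301
```

```bash
python3 -c "
from cell import env
print(env.job_done())"
```

```text
the job is handed in; nothing more can be done
None
```

I handed the job in at about 24.5 s, but no verdict came back. The tray is home in the bay. The key is down to its shoulder in the lock; the hand turned about 1.73 rad clockwise, so I estimate the lock at 1.5–1.6 rad, since I could not read it directly. The gripper still holds the key at 30 N. I never saw the capsules once the tray was inside; they were upright on the way in. The mug, jar and beaker were not touched.

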